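# Hang and lock a shelf bracket on the slotted bench upright

## Task

Take the blue shelf bracket, push its two steel hooks through the two slots of the grey upright, then press it down until the hooks sit on the bottoms of the slots and the red fork latch has swung down over the bracket's pin, and let go of it. Go by feel and do not force it: the bracket must never bear on the upright with more than 45 N. Leave the jar, tin, dropper bottle and wagon where they stand, upright.

Things in the scene. Friction and masses are not known exactly. Their poses are not given: they have to be found in the camera images.
- bracket_grip (a point): Centre of the arm of the blue shelf bracket (130 mm long, about 0.3 kg, standing right way up). The arm is a straight bar 12 mm wide (y), 22 high (z), 117 long (x): grip it across y from above, best nearer the hooks (pressing far out on the arm tends to jam). At the start the point is 56 mm above the table, with 45 mm free below the arm. +x points along the arm to the hooks, z up. An end plate 50 mm wide is 58 to 62 mm behind the point.
- bracket: Same bracket and axes. Origin: on its flat back face (which looks to +x), at the height of the underside of the hooks; the arm's centre is 62 mm behind (-x) and 6 mm above it. Back plate 4 mm thick, 70 mm wide, from 6 mm below to 17 mm above the origin; at both sides a leg 7 mm wide goes on down to 50 mm below it, and in the middle a stem 5 mm wide to 25 mm below, which carries the pin.
- bracket_hooks (a point): Middle of the line between the ends of the two hooks (axes as the bracket's), 7 mm in front of the back face. Hooks: 5 mm round steel, 15 mm left and right of the middle; each runs 10 mm out from the back face in +x, then turns down. Point at the hooks' lowest ends: 13 mm below the underside of their horizontal part, 18 mm below their top, 19 mm below the arm's centre.
- bracket_pin (a point): Tip of a steel pin 6 mm thick that sticks 12 mm out of the front (-x side) of the bracket's stem, under the arm; 28 mm below the arm's centre. It pushes the latch's lower jaw down.
- upright: Fixed grey column 74 mm wide, 168 mm high on a dark 110 x 120 mm foot that reaches 27 mm out in front. Origin: under the front face, on the table; +x points into the front face (hooks are pushed in along +x), y left, z up. An aluminium strip 3 mm thick on the front has the slots and the latch; it is screwed on through long holes at a height that varies, the same all through a run.
- slots (a point): Reference mark on the front face, 92 mm up, in the middle between the slots, below them. The slot bottoms are anywhere from 4 to 32 mm higher than this mark, as the strip is set: find the slots and their bottoms by feel or sight. Slots: 9 mm wide, 24 mm high, 15 mm left and right of the middle, hollow behind; the strip goes on 16 mm above them and 62 mm below their bottoms. Axes as the upright's.
- home (a point): Reference for the arm's centre (bracket_grip), 62 mm in front of the face: if the slot bottoms were level with the mark, the bracket would hang with bracket_grip here; its true home is 4 to 32 mm higher. Hooks enter along +x with the bracket 13 to 19 mm above true home (higher, they meet the plate; lower, the pin meets the latch), then it is pressed down. Hooks have about 1.5 mm play.
- latch (a joint): Red fork latch, pivot 20 mm left of the middle, 20 mm below the slot bottoms, 7 to 14 mm in front of the face. 0 to 0.03 = open, jaws raised; grows (rad) as the pin pushes the lower jaw down and the upper jaw swings over the pin; 0.56 with the bracket home. Friction only: about 7 N at the pin over the last 10 to 12 mm; stays where left, the bracket's weight does not move it.
- jar_mid (a point): small jar with an ochre body and white cap, 37 mm wide, 73 mm high, loose bystander; the point is its centre
- tin_mid (a point): small paint tin with a red band, 34 mm wide, 36 mm high, loose bystander; the point is its centre
- dropper_mid (a point): small red dropper bottle with a black cap, 25 mm wide, 75 mm high, loose bystander; the point is its centre
- wagon_mid (a point): small black model wagon, 26 x 50 x 23 mm, loose bystander; the point is its centre
There are look-alikes about, which are no part of the job. There is more than one size of the upright; the job needs the larger.

How it is judged:
On the way:
1. the hooks are through the slots, the bracket still raised and the latch not yet closed (x of bracket_grip in the frame of slots between -0.067 and -0.058 m and y of bracket_grip in the frame of slots between -0.006 and 0.006 m and z of bracket_grip in the frame of slots between 0.021 and 0.061 m and value of joint latch below 0.4 rad), for 0.1 s.
At the end, for the whole second after the job is handed in: The bracket hangs in the slots, back face against the strip (within 5 mm), level and square to it (within about 5 degrees), pressed down to within 2 mm of the slot bottoms so that the latch reads over 0.47 rad, released and at rest (x of bracket_grip in the frame of slots between -0.067 and -0.058 m and y of bracket_grip in the frame of slots between -0.006 and 0.006 m and z of bracket_grip in the frame of slots between 0.007 and 0.041 m and angle between bracket_grip's own z axis and vertical below 0.09 rad and angle between the x axis of bracket_grip and the x axis of slots, either way round below 0.09 rad and value of joint latch above 0.47 rad and linear speed of bracket below 0.02 m/s); the robot touches nothing.
It fails at once if the bracket bears on the upright with more than 45 N (contact force between bracket and upright above 45 N).
It fails at once if the jar is moved more than 30 mm or tipped (distance of jar_mid from where it was at the start of the episode above 0.03 m or angle between jar_mid's own z axis and vertical above 0.5 rad).
It fails at once if the tin is moved more than 30 mm or tipped (distance of tin_mid from where it was at the start of the episode above 0.03 m or angle between tin_mid's own z axis and vertical above 0.5 rad).
It fails at once if the dropper is moved more than 30 mm or tipped (distance of dropper_mid from where it was at the start of the episode above 0.03 m or angle between dropper_mid's own z axis and vertical above 0.5 rad).
It fails at once if the wagon is moved more than 30 mm or tipped (distance of wagon_mid from where it was at the start of the episode above 0.03 m or angle between wagon_mid's own z axis and vertical above 0.5 rad).
It also fails if it takes over 72 s, if anything falls off the work surface, if the arm or the gripper's body presses on something with over 40 N, if the wrist force passes 120 N, or if a joint passes its speed limit or range.

## Robot

A 7-joint arm with a two-finger parallel gripper is mounted at the origin on a cart in front of the work surface, level with it; the furniture and walls round the work are solid. World frame = base frame: x ahead of the robot, y to its left, z up, the work surface at z = 0. Lengths are in m, angles in rad, forces in N, time in s.
With the tool pointing down it reaches from about 0.4 to 0.85 m from the base axis. Payload 10.4 kg.
Tool frame: the origin (TCP) lies on the centre line of the jaws, within the pads' length; the fingertips stand 8 mm ahead of it and the grasp point (between the pads) lies 11 mm behind it (r.finger_overhang is the distance from the TCP to the fingertips, in m); z points along the fingers, y is the line along which they close (so a half turn about z gives the same grasp; the last joint's range is limited). The gripper opens to 87 mm and grips with 3 to 60 N. Pads are 19 mm wide; open, the fingers measure 117 mm over their backs; the gripper's body (75 mm by 190 mm) begins 51 mm behind the grasp point.
Start: joints at [-1.313, 0.332, -0.065, 1.46, 0.022, 1.35, -0.088], TCP at [0.173, 0.601, 0.231] pointing down, gripper open.
Joint ranges: [-2.6, 2.6], [-0.5, 2.12], [-1.47, 1.34], [0.16, 2.42], [-1.27, 4.41], [0.06, 2.06], [-2.6, 2.6]. Speed limits (rad/s): [2.22, 2.22, 2.79, 2.79, 3.14, 3.14, 3.14].

## Interface

Orientations are given as a unit quaternion [x, y, z, w].
In Python, from bench import r, vision gives the robot as it stands.
- The arm moves only by the tool drive_tool, never from a script. Its argument "series" is a list of rows, each a list of 2 entries, a list of its own where there are three numbers: the shift along the world's x, y, z in cm, then the turn about the world's z in degrees. A call has exactly 10 rows; each row shifts and turns the commanded pose from where the row before left it; what a row does not reach is not made up. A row lasts 1/8 s, in which the tool goes at most 62.5 mm and 10.7 degrees, less where a joint would pass 70% of its speed; a pose out of reach is approached as far as the arm can. A call with a gripper value outside its range is refused whole. "hand" is the closure, from 0 (fully open) to 1 (shut), set as the call begins (left out, the last holds). The fingers move at their own pace and stop on an object; "newtons" is the grip in N (left out, the last holds). Time passes only in rows, so rows that do not move let the fingers close, or fill a call up. It gives the time, the measured TCP pose, the force, the opening and the grip force at its end, in the units of the state.
- r.read_state(): the state, without advancing time (a new reading comes with each control period).
- vision.camera(name): name is "scene" or "side" or "wrist"; returns a dict with "color" (480x640x3 uint8, red, green, blue), "intrinsics" (3x3 intrinsics, pixels), "k1" (the pictures are not rectified: a ray, as slopes to the right and down, at radius r is drawn at 1 + k1 r^2 times it, then the intrinsics apply), "R" (3x3) and "t" (3): a world point X has camera coordinates R X + t; the wrist camera has in their place "mount" (4x4, takes a point from camera to tool coordinates, whose origin is the TCP and whose axes are the flange's). Camera axes: x right, y down, z forward; pixel columns grow to the right and rows downward; lengths in m; the calibration is good to about 2 mm. A picture is of the moment at which its call begins: read the wrist's pose just before it. There is no depth.
- r.close_job(): hands the job in; it is judged then, once.
The state is a dict: "time": time; "joint_positions": joint angles; "joint_vel": joint speeds; "joint_torque": joint torques, N m; "ee_pos": TCP position; "eef_rot": TCP orientation; "ft_force": force on the tool from outside, world axes, zero at the start; "torque": the same for the moment, N m; "width": finger opening in m; "grip_force": force on a finger pad.
Only numpy, scipy, OpenCV 4.12 (cv2) and the standard library are available. Lean on these libraries where they do the work, as an engineer would, in place of code of your own. Each camera call takes 0.05 s, during which the arm holds its last target. There are 200 camera calls.

## Working session

There is one attempt and no reset: what is moved stays moved. The work goes in short steps, Python scripts to look and compute and a tool call to move; the robot and the scene stay as the last step left them, time stands still between calls to the robot, and variables do not carry over. Pictures are saved under pics/ and viewed, at most 10 in all, crops included, and the job is handed in when it is done.

Besides the shell and the picture viewer there is one more tool, called after "Call:" as name(argument=value, ...) on one line, values as JSON. drive_tool: Moves the arm, as the interface text tells. Its arguments: {"type":"object","properties":{"series":{"type":"array"},"hand":{"type":"number"},"newtons":{"type":"number"}},"required":["series"]}

```bash
mkdir -p pics
cat > h.py <<'E'
import numpy as np, cv2, pickle
from bench import r, vision
def snap(name,fn):
    s=r.read_state(); c=vision.camera(name); c=dict(c); c['state']=s
    pickle.dump(c,open(f'pics/{fn}.pkl','wb')); cv2.imwrite(f'pics/{fn}.png',c['color'][:,:,::-1]); return c
def load(fn): return pickle.load(open(f'pics/{fn}.pkl','rb'))
def ext(c):
    if 'R' in c: return np.array(c['R']),np.array(c['t'])
    from scipy.spatial.transform import Rotation as Ro
    T=np.eye(4);T[:3,:3]=Ro.from_quat(c['state']['eef_rot']).as_matrix();T[:3,3]=c['state']['ee_pos']
    M=np.linalg.inv(T@np.array(c['mount'])); return M[:3,:3],M[:3,3]
def K(c): return np.array(c['intrinsics'])
def ray(c,uv):
    k=K(c);d=np.array([(uv[0]-k[0,2])/k[0,0],(uv[1]-k[1,2])/k[1,1]]);u=d.copy()
    for _ in range(20): u=d/(1+c['k1']*(u@u))
    R,t=ext(c); return -R.T@t, R.T@np.array([u[0],u[1],1.])
def onz(c,uv,z):
    o,d=ray(c,uv); return o+d*(z-o[2])/d[2]
def tri(obs):
    A=np.zeros((3,3));b=np.zeros(3);L=[]
    for c,uv in obs:
        o,d=ray(c,uv);d=d/np.linalg.norm(d);P=np.eye(3)-np.outer(d,d);A+=P;b+=P@o;L.append((o,P))
    X=np.linalg.solve(A,b); return X,[np.linalg.norm(P@(X-o)) for o,P in L]
def proj(c,X):
    R,t=ext(c);p=R@np.array(X)+t;u=p[:2]/p[2];u=u*(1+c['k1']*(u@u));k=K(c)
    return np.array([k[0,0]*u[0]+k[0,2],k[1,1]*u[1]+k[1,2]])
E
python3 - <<'E'
from h import *
a=snap('scene','sc0');b=snap('side','sd0')
for c in(a,b):
    R,t=ext(c);print(-R.T@t,R[2],K(c)[0,0])
print(r.read_state())
E
```

```text
[-0.2588873   1.04513488  0.72731067] [ 0.54337895 -0.71143427 -0.44564627] 596.4705196722163
[-0.06228366 -0.8493092   0.56205618] [ 0.52165171  0.74396203 -0.41761225] 526.5917533460514
{'time': 0.1, 'joint_positions': array([-1.3126144 ,  0.33277973, -0.06468893,  1.46083702,  0.02158633,
        1.34991039, -0.08850084]), 'joint_vel': array([-0.00035874, -0.00237827, -0.00124914, -0.00251482, -0.00051571,
       -0.00013408,  0.000282  ]), 'joint_torque': array([ 5.84507761e-04, -6.24540067e+01,  2.40722846e-02, -3.90714705e+01,
       -6.14798558e-02,  3.66327306e-02,  9.04513627e-05]), 'ee_pos': array([0.17310491, 0.60020485, 0.22986124]), 'eef_rot': array([ 1.39928000e-01,  9.90161487e-01, -6.16628308e-04, -6.35444633e-05]), 'ft_force': array([ 0.83258153, -0.07946941, -0.35702216]), 'torque': array([ 0.03830781,  0.02265155, -0.0277435 ]), 'grip_force': 0.0, 'width': 0.08705495627749005}
```

View pics/sc0.png

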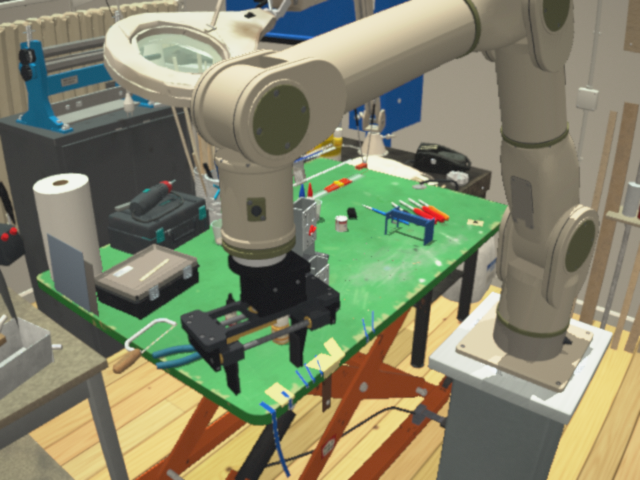

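View pics/sd0.png

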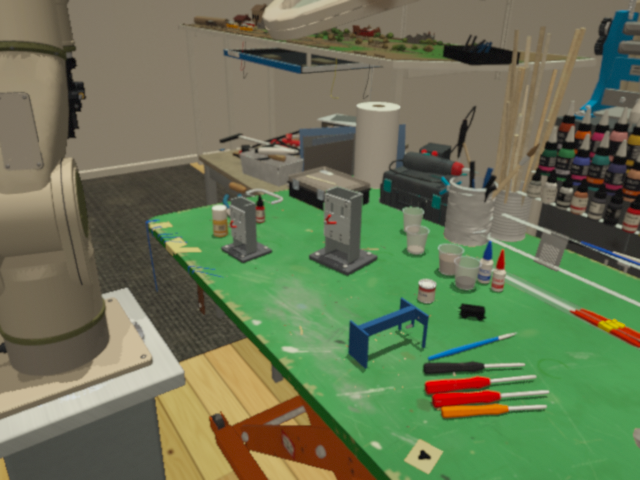

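Side view: blue bracket at (390,330); candidates for the upright: small one (243,230), larger one (343,230). The bracket is also in the scene view at (410,225). The wagon is at (472,312), tin at (427,291), jar at (219,220) and dropper at (260,208). I'll check these in an enlarged crop.

Run:
```python
from h import *
a=load('sc0')['color'];b=load('sd0')['color']
f=lambda im,x,y,w,h,W,H:cv2.resize(im[y:y+h,x:x+w],(W,H),interpolation=cv2.INTER_CUBIC)
o=np.zeros((600,800,3),np.uint8)
o[:300,:400]=f(b,335,290,100,75,400,300)      #4x
o[:300,400:]=f(a,355,190,100,75,400,300)      #4x
o[300:,:400]=f(b,305,180,80,100*0+100,240,300) .repeat(1,1) if 0 else f(b,300,180,133,100,400,300) #3x
o[300:,400:]=f(a,250,180,133,100,400,300) #3x
cv2.imwrite('pics/c1.png',o[:,:,::-1])
```

```text
(no output)
```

View pics/c1.png

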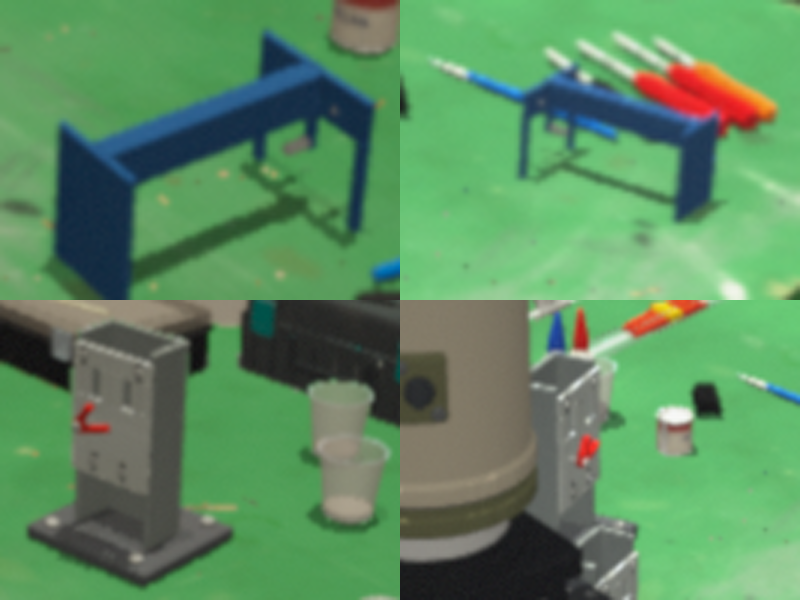

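The left crops show the bracket with its end plate at lower left and the back plate, legs and hooks at upper right. The lower-left crop shows the larger upright with its front face toward the camera, slots and red latch visible. Next: measuring.

Run:
```python
from h import *
a=load('sc0');b=load('sd0');np.set_printoptions(precision=4,suppress=True)
S=lambda x,y:(335+x/4,290+y/4);C=lambda x,y:(355+(x-400)/4,190+y/4);U=lambda x,y:(300+x/3,180+(y-300)/3)
e=[onz(b,S(62,125),.067),onz(b,S(134,183),.067)];p=[onz(b,S(266,33),.067),onz(b,S(373,105),.067)]
e2=[onz(a,C(688,125),.067),onz(a,C(717,112),.067)];p2=[onz(a,C(532,90),.067),onz(a,C(575,65),.067)]
for q in(e,p,e2,p2):print(q[0],q[1],np.linalg.norm(q[0]-q[1]))
m=(p[0]+p[1])/2-(e[0]+e[1])/2;print('len',np.linalg.norm(m),np.degrees(np.arctan2(m[1],m[0])), (p[0]+p[1]+e[0]+e[1])/4)
w=p[1]-p[0];print('plate dir',np.degrees(np.arctan2(w[1],w[0]))+90)
t=[onz(b,U(*x),.168) for x in((75,347),(152,364),(188,342),(113,322))];print(*t)
w=t[1]-t[0];print('upr w',np.linalg.norm(w),'x-axis',np.degrees(np.arctan2(w[1],w[0]))+90)
# face plane
n=np.array([-w[1],w[0],0]);n/=np.linalg.norm(n);f0=(t[0]+t[1])/2
def onf(uv):
    o,d=ray(b,uv);return o+d*(n@(f0-o))/(n@d)
for x in((96,367),(96,400),(127,378),(127,410),(77,478),(150,493),(78,342),(152,364)):
    X=onf(U(*x));print(x,X,(X-f0)@w/np.linalg.norm(w))
for x in((30,530),(142,583),(232,533)):print('foot',onz(b,U(*x),.012))
for nm,uv in(('tin',(427,300)),('wag',(472,318)),('jar',(219,235)),('drop',(260,221)),('small',(245,250))):print(nm,onz(b,uv,0.0))
```

```text
[ 0.397 -0.275  0.067] [ 0.3966 -0.3228  0.067 ] 0.04784277327075405
[ 0.5174 -0.2669  0.067 ] [ 0.5165 -0.3344  0.067 ] 0.06755399477593443
[ 0.4035 -0.2868  0.067 ] [ 0.3982 -0.3187  0.067 ] 0.03232780626312818
[ 0.5178 -0.2705  0.067 ] [ 0.5174 -0.3279  0.067 ] 0.057439795439744944
len 0.12013497464838448 -0.8440283368499577 [ 0.4569 -0.2998  0.067 ]
plate dir -0.8178172432069601
[0.5429 0.0137 0.168 ] [ 0.5692 -0.0421  0.168 ] [ 0.6177 -0.0209  0.168 ] [0.5969 0.0422 0.168 ]
upr w 0.06166082596874078 x-axis 25.238506582505806
(96, 367) [ 0.5504 -0.0021  0.1565] -0.01338633152938084
(96, 400) [ 0.5506 -0.0027  0.1314] -0.012694450050420145
(127, 378) [ 0.561  -0.0248  0.1535] 0.011683462752475279
(127, 410) [ 0.5614 -0.0256  0.1293] 0.012569140567217627
(77, 478) [0.5446 0.0102 0.0661] -0.0269628358577956
(150, 493) [ 0.5704 -0.0445  0.0695] 0.03352554027972857
(78, 342) [0.5439 0.0115 0.1723] -0.02846357979444644
(152, 364) [ 0.5692 -0.0421  0.168 ] 0.030830412984370434
foot [0.5276 0.0468 0.012 ]
foot [ 0.5497 -0.066   0.012 ]
foot [ 0.6546 -0.0403  0.012 ]
tin [ 0.6348 -0.221   0.    ]
wag [ 0.661  -0.3142  0.    ]
jar [0.4128 0.2901 0.    ]
drop [0.5422 0.3143 0.    ]
small [0.4291 0.1789 0.    ]
```

```bash
cat > ov.py <<'E'
from h import *
def frame(x,y,yaw):
    c,s=np.cos(yaw),np.sin(yaw);return lambda p:np.array([x+c*p[0]-s*p[1],y+s*p[0]+c*p[1],p[2]])
def model(zb):
    B=[]
    for h in(37,-37): B+=[[(0,h,12),(0,h,168)]]
    B+=[[(0,37,168),(0,-37,168)],[(-27,60,12),(-27,-60,12)],[(-27,-60,12),(83,-60,12)],[(-27,-60,0),(83,-60,0)],[(-27,60,0),(-27,-60,0)],[(0,-37,168),(60,-37,168)]]
    for y in(15,-15): B+=[[(-3,y-4.5,zb),(-3,y+4.5,zb)],[(-3,y-4.5,zb+24),(-3,y+4.5,zb+24)]]
    return np.array(B)/1000
def draw(c,x,y,yaw,zb,box,k):
    X0,Y0,w,h=box;im=cv2.resize(c['color'][Y0:Y0+h,X0:X0+w],(w*k,h*k),interpolation=cv2.INTER_CUBIC).copy();raw=im.copy()
    F=frame(x,y,yaw)
    for s in model(zb):
        q=[tuple(int(v) for v in np.round((proj(c,F(p))-[X0,Y0]+.5)*k)) for p in s];cv2.line(im,q[0],q[1],(255,255,0),1)
    return np.hstack([raw,im])
E
python3 - <<'E'
from ov import *
cv2.imwrite('pics/o1.png',draw(load('sd0'),.564,-.003,np.radians(12.5),120,(305,180,76,100),5)[:,:,::-1])
E
```

```text
(no output)
```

View pics/o1.png

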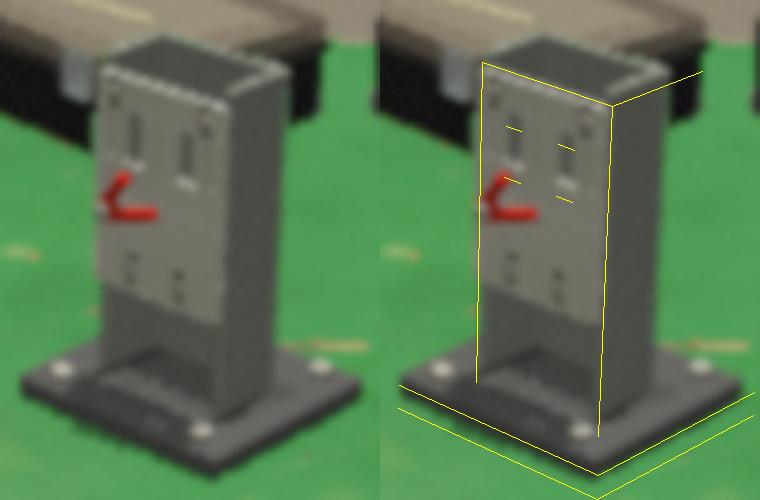

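Call:
drive_tool(series=[[[0, 0, 2], 0], [[3, -6, 0], 0], [[3, -6, 0], 0], [[3, -6, 0], 0], [[3, -6, 0], 0], [[3, -6, 0], 0], [[3, -6, 0], 0], [[3, -6, 0], 0], [[0, -6, 0], 0], [[0, -6, 0], 0]], hand=0.2)

```text
time: 1.35
ee_pos: [0.3686, 0.0871, 0.2503]
eef_rot: [0.14, 0.99, 0.0, -0.0]
ft_force: [1.5, -1.2, 0.2]
width: 0.0698
grip_force: 0.0
```

The overlay fits well: the slots sit about 7 mm above the drawn height (zb=120). Now I'll refine by least squares and move on over the bracket.

Run:
```python
from ov import *
from scipy.optimize import least_squares
c=load('sd0');np.set_printoptions(precision=4,suppress=True)
px=lambda x,y:np.array([305+x/5-.5,180+y/5-.5])
obs=[((0,37,168),(100,66)),((0,-37,168),(228,108)),((-27,60,0),(22,394)),((-27,-60,0),(212,478)),((83,-60,0),(362,396)),((83,-60,12),(360,378)),((-27,60,12),(22,378)),((-27,-60,12),(212,462))]
sl=[((15,24),(134,114)),((-15,24),(187,133)),((15,0),(133,166)),((-15,0),(187,187)),((37,-62),(98,283)),((-37,-62),(222,325))]
def f(p,full=False):
    F=frame(p[0],p[1],p[2]);R=[]
    for m,q in obs:
        m=np.array(m)/1000
        if m[2]==.012:m[2]=p[4]
        R.append(proj(c,F(m))-px(*q))
    for (y,dz),q in sl:R.append(proj(c,F((-.003,y/1000,p[3]+dz/1000)))-px(*q))
    return np.ravel(R)
s=least_squares(f,[.564,-.003,.22,.125,.012],loss='soft_l1');print(s.x,np.degrees(s.x[2]));print(f(s.x).reshape(-1,2))
```

```text
[0.5727 0.0095 0.2337 0.1202 0.0095] 13.388210684214398
[[ 0.2015 -3.1606]
 [ 0.6416 -3.131 ]
 [-0.6524 -0.0209]
 [ 1.1448  0.7297]
 [ 1.3743  0.4339]
 [ 2.02    0.408 ]
 [-0.6311 -0.4549]
 [ 1.3026  0.1243]
 [-0.2375  0.2817]
 [-0.3782  0.0425]
 [-0.2904  0.0417]
 [-0.7276 -0.4686]
 [-1.1519 -0.772 ]
 [-0.973   0.7029]]
```

Call:
drive_tool(series=[[[2.5, -6, 0], 8], [[2.5, -6, 0], 8], [[2.5, -6, 0], 0], [[2.5, -6, 0], 0], [[1.2, -6, 0], 0], [[0, -6, 0], 0], [[0, -2.7, 0], 0], [[0, 0, 0], 0], [[0, 0, 0], 0], [[0, 0, 0], 0]], hand=0.5)

```text
time: 2.6
ee_pos: [0.4762, -0.2833, 0.2506]
eef_rot: [0.004, 1.0, 0.001, 0.0]
ft_force: [-0.7, 0.5, 0.4]
width: 0.0436
grip_force: 0.0
```

Run:
```python
from h import *
a=snap('scene','sc1');w=snap('wrist','w1')
o=np.zeros((600,800,3),np.uint8)
o[:,:400]=cv2.resize(a['color'][160:310,250:350],(400,600),interpolation=cv2.INTER_CUBIC)
o[:300,400:]=cv2.resize(w['color'],(400,300),interpolation=cv2.INTER_AREA)
o[300:,400:]=cv2.resize(a['color'][180:255,355:455],(400,300),interpolation=cv2.INTER_CUBIC)
cv2.imwrite('pics/c2.png',o[:,:,::-1]);print(w['state']['ee_pos'])
```

```text
[ 0.47616524 -0.28337146  0.25062439]
```

View pics/c2.png

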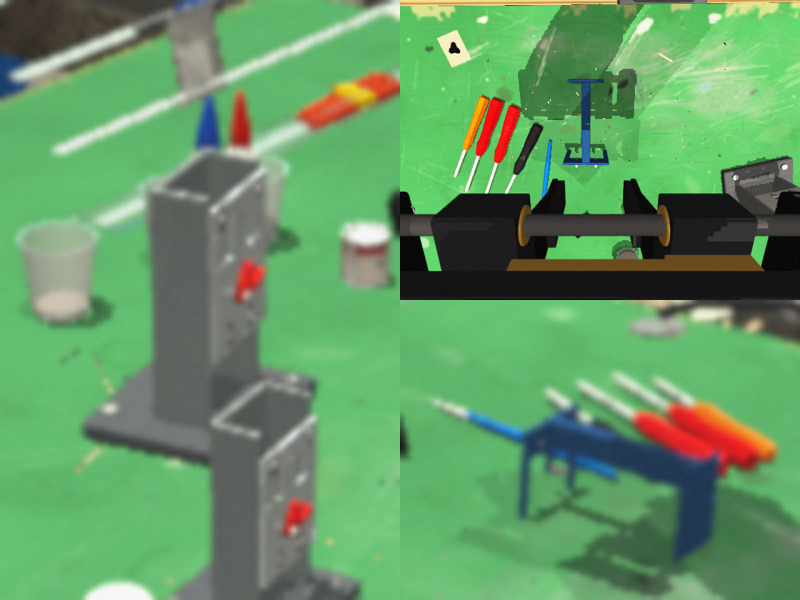

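Wrist view: the bracket is centred at crop column 586, end plate at row 80, back plate near row 160, wagon and tin well clear. Scene crop: upright top corners at (215,210), (265,168), (210,152), (150,190). Next is a joint fit.

```bash
cat > fit.py <<'E'
from ov import *
from scipy.optimize import least_squares
c=load('sd0');a=load('sc1');w=load('w1');np.set_printoptions(precision=4,suppress=True)
W=lambda x,y:((x-400)*1.6,y*1.6)
for q in((586,79),(568,79),(604,79),(586,140),(564,164),(608,163)):print('w',q,onz(w,W(*q),.067))
P5=lambda x,y:np.array([305+x/5-.5,180+y/5-.5]);P4=lambda x,y:np.array([250+x/4-.5,160+y/4-.5])
top=[(c,(0,37,0),P5(100,66)),(c,(0,-37,0),P5(228,106)),(a,(0,37,0),P4(215,210)),(a,(0,-37,0),P4(265,168))]
back=[(a,-37,P4(210,152)),(a,37,P4(150,190)),(c,-37,P5(290,70)),(c,37,P5(160,36))]
foot=[(c,(-27,60,0),P5(22,394)),(c,(-27,-60,0),P5(212,478)),(c,(83,-60,0),P5(362,396)),(a,(83,60,0),P4(85,440))]
sl=[((15,24),(134,114)),((-15,24),(187,133)),((15,0),(133,166)),((-15,0),(187,187)),((37,-62),(98,283)),((-37,-62),(222,325))]
def f(p):
    F=frame(p[0],p[1],p[2]);R=[]
    for k,m,q in top:R.append(proj(k,F((0,m[1]/1000,.168)))-q)
    for k,y,q in back:R.append(proj(k,F((p[4],y/1000,.168)))-q)
    for k,m,q in foot:R.append(proj(k,F(np.array(m)/1000))-q)
    for (y,dz),q in sl:R.append(proj(c,F((-.003,y/1000,p[3]+dz/1000)))-P5(*q))
    return np.ravel(R)
s=least_squares(f,[.564,-.003,.22,.125,.056],loss='soft_l1');print(s.x,np.degrees(s.x[2]));print(f(s.x).reshape(-1,2).round(1).tolist())
E
python3 fit.py
```

```text
w (586, 79) [ 0.397  -0.2923  0.067 ]
w (568, 79) [ 0.3968 -0.3167  0.067 ]
w (604, 79) [ 0.3973 -0.2679  0.067 ]
w (586, 140) [ 0.4825 -0.294   0.067 ]
w (564, 164) [ 0.5197 -0.328   0.067 ]
w (608, 163) [ 0.5187 -0.2614  0.067 ]
[0.5722 0.0087 0.2352 0.1206 0.0399] 13.47310943328446
[[0.2, -3.0], [0.7, -2.6], [-0.1, -1.8], [0.4, -2.1], [-0.4, -0.7], [1.1, 0.4], [0.0, -0.1], [0.1, -1.3], [-0.6, 0.2], [1.3, 0.9], [1.4, 0.6], [-0.9, 0.0], [-0.2, 0.3], [-0.3, 0.0], [-0.2, 0.0], [-0.7, -0.5], [-1.1, -0.7], [-0.9, 0.7]]
```

```bash
sed -i 's/for k,m,q in top:.*/for k,m,q in top:R.append(proj(k,F((0,m[1]\/1000,p[5])))-q)/; s/\.125,\.056\]/.125,.056,.165]/' fit.py; python3 fit.py | tail -2
```

```text
[0.5726 0.0087 0.2361 0.1205 0.0395 0.1621] 13.527241795045365
[[0.3, -0.5], [0.8, 0.0], [-0.2, 0.5], [0.3, 0.1], [-0.4, -0.7], [1.1, 0.4], [0.1, -0.1], [0.1, -1.3], [-0.5, 0.2], [1.4, 0.9], [1.5, 0.5], [-1.0, -0.0], [-0.1, 0.3], [-0.2, 0.0], [-0.1, 0.0], [-0.5, -0.5], [-1.0, -0.7], [-0.8, 0.7]]
```

Call:
drive_tool(series=[[[0.6, -1.3, -2], -0.5], [[0, 0, -4], 0], [[0, 0, -4], 0], [[0, 0, -4], 0], [[0, 0, -3], 0], [[0, 0, -2.6], 0], [[0, 0, 0], 0], [[0, 0, 0], 0], [[0, 0, 0], 0], [[0, 0, 0], 0]], hand=0.45)

```text
time: 3.95
ee_pos: [0.4822, -0.2977, 0.0554]
eef_rot: [0.009, 1.0, 0.0, 0.001]
ft_force: [-0.2, 0.6, -0.4]
width: 0.0479
grip_force: 0.0
```

Call:
drive_tool(series=[[[0.5, 0, -0.65], 0], [[0, 0, 0], 0], [[0, 0, 0], 0], [[0, 0, 0], 0], [[0, 0, 0], 0], [[0, 0, 0], 0], [[0, 0, 0], 0], [[0, 0, 0], 0], [[0, 0, 0], 0], [[0, 0, 0], 0]], hand=1, newtons=45)

```text
time: 5.2
ee_pos: [0.4867, -0.2976, 0.0481]
eef_rot: [0.01, 1.0, 0.0, -0.0]
ft_force: [-0.1, 1.5, 0.5]
width: 0.0115
grip_force: 45.0
```

Call:
drive_tool(series=[[[0, 0, 0], 0], [[0, 0, 2], 0], [[0, 0, 3], 0], [[0, 0, 3], 0], [[0, 0, 3], 0], [[0, 0, 2], 0], [[0, 0, 0], 0], [[0, 0, 0], 0], [[0, 0, 0], 0], [[0, 0, 0], 0]])

```text
time: 6.45
ee_pos: [0.4864, -0.2975, 0.1774]
eef_rot: [0.01, 1.0, 0.0, -0.001]
ft_force: [-0.1, -0.6, -2.9]
width: 0.0118
grip_force: 45.0
```

Run:
```python
from h import *
w=snap('wrist','w2');a=snap('side','sd2');b=snap('scene','sc2')
o=np.zeros((600,800,3),np.uint8)
o[:300,:400]=cv2.resize(w['color'],(400,300),interpolation=cv2.INTER_AREA)
for k,c,off in((0,a,(300,400)),(1,b,(0,400))):
    s=c['state'];u=proj(c,s['ee_pos']).astype(int);x,y=u[0]-66,u[1]-40
    o[off[0]:off[0]+300,off[1]:]=cv2.resize(c['color'][y:y+100,x:x+133],(400,300),interpolation=cv2.INTER_CUBIC);print(x,y)
cv2.imwrite('pics/c3.png',o[:,:,::-1]);s=w['state'];print(s['ee_pos'],s['eef_rot'],s['ft_force'],s['torque'],s['width'])
```

```text
339 213
339 134
[ 0.48639345 -0.29752769  0.17742238] [ 9.66500442e-03  9.99953072e-01  2.44597603e-04 -6.18177456e-04] [-0.05120681 -0.64876508 -2.94655004] [ 0.02157533 -0.06298771  0.02716125] 0.011759987604700546
```

View pics/c3.png

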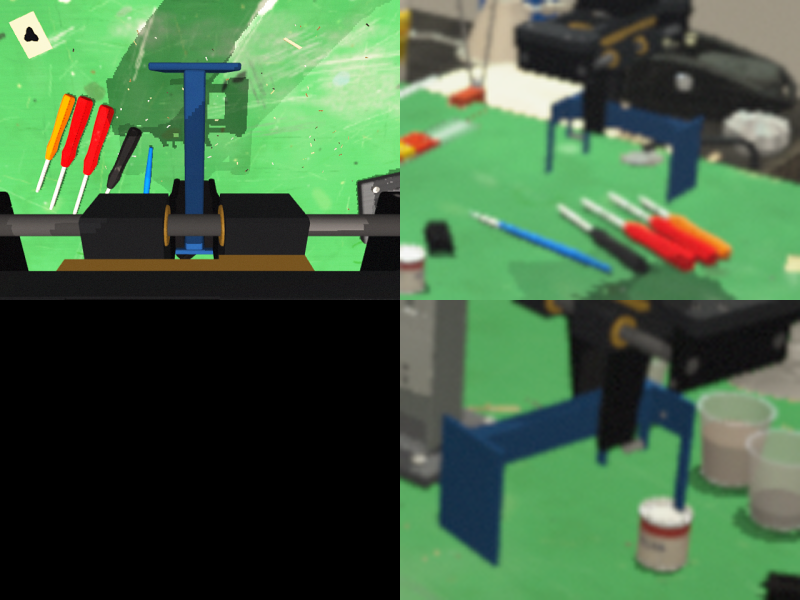

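Bracket is gripped and level (yaw about -1.1°). Computing the approach.

Run:
```python
from h import *
w=load('w2');np.set_printoptions(precision=4,suppress=True)
W=lambda x,y:(x*1.6,y*1.6);p=w['state']['ee_pos']
for q in((149,68),(241,68),(195,66),(196,150)):print(onz(w,W(*q),.1963)-p)
x,y,yaw=.5726,.0087,np.radians(13.5);u=np.array([np.cos(yaw),np.sin(yaw)])
for d in(.036,.028): 
  for so in(.05,.03,0): print(d,so,np.array([x,y])-u*(.003+so+d)-p[:2])
print(u)
```

```text
[-0.0873 -0.0215  0.0189]
[-0.0863  0.0281  0.0189]
[-0.0878  0.0033  0.0189]
[-0.0405  0.003   0.0189]
0.036 0.05 [-0.0003  0.2855]
0.036 0.03 [0.0191 0.2901]
0.036 0 [0.0483 0.2971]
0.028 0.05 [0.0074 0.2873]
0.028 0.03 [0.0269 0.292 ]
0.028 0 [0.0561 0.299 ]
[0.9724 0.2334]
```

Call:
drive_tool(series=[[[-2, 3, 0], 4], [[-2, 5, 0], 5], [[0, 5, 0], 5.6], [[0, 5, 0], 0], [[0, 5, 0], 0], [[2, 5, 0], 0], [[2.5, 0.8, 0], 0], [[0, 0, -3], 0], [[0, 0, -1.2], 0], [[0, 0, 0], 0]])

```text
time: 7.85
ee_pos: [0.4911, -0.0101, 0.1357]
eef_rot: [-0.117, 0.993, -0.0, -0.001]
ft_force: [1.0, 0.0, -2.5]
width: 0.0118
grip_force: 45.0
```

Run:
```python
from h import *
a=snap('side','sd3');b=snap('scene','sc3')
f=lambda im,x,y,w,h,W,H:cv2.resize(im[y:y+h,x:x+w],(W,H),interpolation=cv2.INTER_CUBIC)
o=np.hstack([f(a['color'],290,170,80,120,400,600),f(b['color'],250,150,80,120,400,600)])
cv2.imwrite('pics/c4.png',o[:,:,::-1]);s=r.read_state();print(s['ee_pos'],s['eef_rot'],s['ft_force'])
```

```text
[ 0.49197307 -0.00987335  0.13684494] [-1.17212251e-01  9.93106765e-01  3.55060456e-04  3.39932547e-04] [ 0.43141941 -0.00750791 -1.96826929]
```

View pics/c4.png

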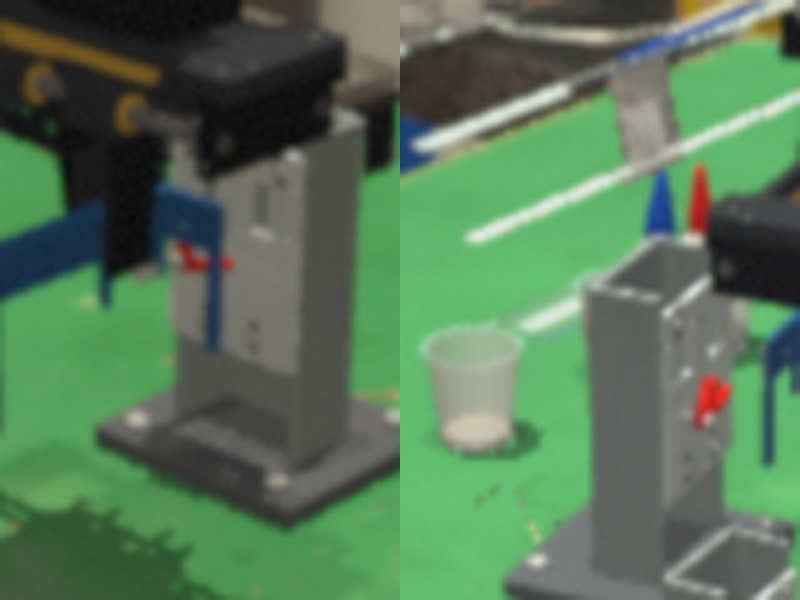

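Side crop: the blue plate's top-right corner is at (223,207), right leg bottom at (212,350), top-left corner at (155,183). Scene crop: left leg bottom at (768,465). I'll compare these with the predicted bracket pose and refit.

```bash
cat > fb.py <<'E'
from ov import *
from scipy.optimize import least_squares
import sys
np.set_printoptions(precision=4,suppress=True)
a=load('sd3');b=load('sc3');s=a['state'];q=s['eef_rot'];yaw0=2*np.arctan2(-q[0],q[1]);print('yaw',np.degrees(yaw0),s['ee_pos'])
A=lambda x,y:np.array([290+x/5-.5,170+y/5-.5]);B=lambda x,y:np.array([250+(x-400)/5-.5,150+y/5-.5])
obs=[(a,(0,-35,17),A(223,207)),(a,(-4,-35,-50),A(205,348)),(a,(0,-35,-50),A(221,350)),(a,(-4,35,17),A(153,183)),(b,(-4,35,-50),B(775,464)),(b,(0,35,-50),B(763,464))]
def f(p):
    F=frame(p[0],p[1],yaw0)
    return np.ravel([proj(c,F(np.array(m)/1000)+[0,0,p[2]])-k for c,m,k in obs])
u=np.array([np.cos(yaw0),np.sin(yaw0)]);t=s['ee_pos']
p0=[*(t[:2]+.036*u),t[2]+.0019];print('pred',np.array(p0));print(f(p0).reshape(-1,2).round(1).tolist())
r_=least_squares(f,p0,loss='soft_l1').x;print('fit',r_);print(f(r_).reshape(-1,2).round(1).tolist())
for nm,P in(('pred',np.array(p0)),('fit',r_)):
    y=.236;e=np.array([np.cos(y),np.sin(y)]);n=np.array([-e[1],e[0]]);d=P[:2]-np.array([.5726,.0087])+.003*e
    print(nm,'in upright: x',d@e,'y',d@n,'z',P[2])
E
python3 fb.py
```

```text
yaw 13.452333748089908 [ 0.4911 -0.0101  0.1357]
pred [ 0.5261 -0.0017  0.1376]
[[0.9, -1.2], [2.5, 0.6], [0.5, -0.4], [-11.0, -4.5], [-1.6, 2.2], [-0.7, 1.9]]
fit [ 0.5235 -0.0046  0.1389]
[[0.7, -1.1], [2.3, 0.8], [0.3, -0.2], [-11.3, -4.4], [0.0, 1.6], [0.9, 1.2]]
pred in upright: x -0.044647328729864724 y 0.0007791275723519943 z 0.13758344891684784
fit in upright: x -0.0478740449743251 y -0.0014285856680753353 z 0.13891640570082306
```

Predicted and seen poses agree to 1–2 px (the top-left point was the finger edge, ignored). The gap to the strip is about 45 mm and the lateral error about 1 mm. Approaching gently.

Call:
drive_tool(series=[[[0.5, 0.12, 0], 0], [[0.5, 0.12, 0], 0], [[0.5, 0.12, 0], 0], [[0.4, 0.1, 0], 0], [[0.3, 0.07, 0], 0], [[0.2, 0.05, 0], 0], [[0.2, 0.05, 0], 0], [[0, 0, 0], 0], [[0, 0, 0], 0], [[0, 0, 0], 0]])

```text
time: 9.2
ee_pos: [0.5177, -0.0033, 0.1361]
eef_rot: [-0.118, 0.993, 0.0, -0.0]
ft_force: [0.3, -0.9, -2.4]
width: 0.0118
grip_force: 45.0
```

Call:
drive_tool(series=[[[0.1, 0.024, 0], 0], [[0.1, 0.024, 0], 0], [[0.1, 0.024, 0], 0], [[0.1, 0.024, 0], 0], [[0.1, 0.024, 0], 0], [[0.1, 0.024, 0], 0], [[0.1, 0.024, 0], 0], [[0.1, 0.024, 0], 0], [[0, 0, 0], 0], [[0, 0, 0], 0]])

```text
time: 10.45
ee_pos: [0.5257, -0.0014, 0.1361]
eef_rot: [-0.118, 0.993, 0.0, -0.0]
ft_force: [-0.4, -0.3, -2.1]
width: 0.0115
grip_force: 45.0
```

Call:
drive_tool(series=[[[0.1, 0.024, 0], 0], [[0.1, 0.024, 0], 0], [[0.1, 0.024, 0], 0], [[0.1, 0.024, 0], 0], [[0, 0, 0], 0], [[0, 0, 0], 0], [[0, 0, 0], 0], [[0, 0, 0], 0], [[0, 0, 0], 0], [[0, 0, 0], 0]])

```text
time: 11.7
ee_pos: [0.5297, -0.0004, 0.1361]
eef_rot: [-0.118, 0.993, 0.0, -0.0]
ft_force: [0.5, -0.1, -2.2]
width: 0.0119
grip_force: 45.0
```

Call:
drive_tool(series=[[[0.1, 0.024, 0], 0], [[0.1, 0.024, 0], 0], [[0.1, 0.024, 0], 0], [[0, 0, 0], 0], [[0, 0, 0], 0], [[0, 0, 0], 0], [[0, 0, 0], 0], [[0, 0, 0], 0], [[0, 0, 0], 0], [[0, 0, 0], 0]])

```text
time: 12.95
ee_pos: [0.5327, 0.0003, 0.1361]
eef_rot: [-0.118, 0.993, 0.0, -0.0]
ft_force: [0.3, 1.0, -3.2]
width: 0.0121
grip_force: 45.0
```

Call:
drive_tool(series=[[[0.1, 0.024, 0], 0], [[0.1, 0.024, 0], 0], [[0, 0, 0], 0], [[0, 0, 0], 0], [[0, 0, 0], 0], [[0, 0, 0], 0], [[0, 0, 0], 0], [[0, 0, 0], 0], [[0, 0, 0], 0], [[0, 0, 0], 0]])

```text
time: 14.2
ee_pos: [0.5347, 0.0008, 0.1361]
eef_rot: [-0.118, 0.993, 0.0, -0.0]
ft_force: [0.1, -0.5, -2.6]
width: 0.0112
grip_force: 45.0
```

Call:
drive_tool(series=[[[0.1, 0.024, 0], 0], [[0.05, 0.012, 0], 0], [[0, 0, 0], 0], [[0, 0, 0], 0], [[0, 0, 0], 0], [[0, 0, 0], 0], [[0, 0, 0], 0], [[0, 0, 0], 0], [[0, 0, 0], 0], [[0, 0, 0], 0]])

```text
time: 15.45
ee_pos: [0.5362, 0.0011, 0.1361]
eef_rot: [-0.118, 0.993, 0.0, -0.0]
ft_force: [0.3, -0.7, -2.9]
width: 0.0118
grip_force: 45.0
```

Call:
drive_tool(series=[[[0.1, 0.024, 0], 0], [[0, 0, 0], 0], [[0, 0, 0], 0], [[0, 0, 0], 0], [[0.1, 0.024, 0], 0], [[0, 0, 0], 0], [[0, 0, 0], 0], [[0, 0, 0], 0], [[0, 0, 0], 0], [[0, 0, 0], 0]])

```text
time: 16.7
ee_pos: [0.5381, 0.0016, 0.136]
eef_rot: [-0.118, 0.993, 0.0, -0.0]
ft_force: [-1.1, -0.6, -1.9]
width: 0.0114
grip_force: 45.0
```

Run:
```python
from h import *
a=snap('side','sd4');b=snap('scene','sc4')
f=lambda im,x,y,w,h,W,H:cv2.resize(im[y:y+h,x:x+w],(W,H),interpolation=cv2.INTER_CUBIC)
o=np.hstack([f(a['color'],310,180,60,90,400,600),f(b['color'],280,180,60,90,400,600)])
cv2.imwrite('pics/c5.png',o[:,:,::-1]);s=r.read_state();print(s['ee_pos'],s['ft_force'],s['torque'])
```

```text
[0.53810558 0.00155421 0.13603059] [-1.73636497 -0.86221594 -1.81635359] [ 0.04468319  0.46989091 -0.05677036]
```

View pics/c5.png

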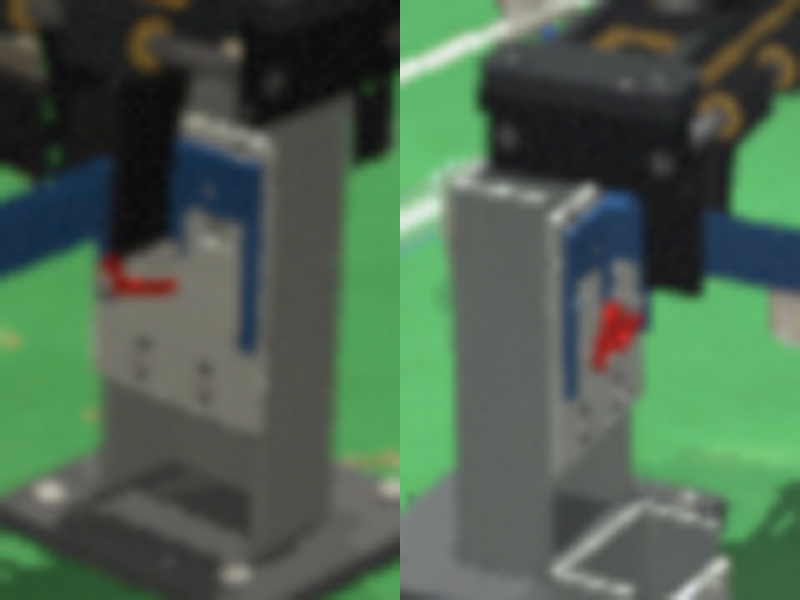

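Plate flush on the strip and hooks through both slots (the side crop shows a slot bottom at (210,240), the plate just covering the slots). Pressing down step by step.

Call:
drive_tool(series=[[[0, 0, -0.1], 0], [[0, 0, -0.1], 0], [[0, 0, -0.1], 0], [[0, 0, -0.1], 0], [[0, 0, -0.1], 0], [[0, 0, -0.1], 0], [[0, 0, 0], 0], [[0, 0, 0], 0], [[0, 0, 0], 0], [[0, 0, 0], 0]])

```text
time: 18.05
ee_pos: [0.5381, 0.0015, 0.1302]
eef_rot: [-0.117, 0.993, 0.0, -0.0]
ft_force: [-5.2, -0.7, 1.4]
width: 0.0122
grip_force: 45.0
```

Call:
drive_tool(series=[[[0, 0, -0.1], 0], [[0, 0, -0.1], 0], [[0, 0, -0.1], 0], [[0, 0, -0.1], 0], [[0, 0, 0], 0], [[0, 0, 0], 0], [[0, 0, 0], 0], [[0, 0, 0], 0], [[0, 0, 0], 0], [[0, 0, 0], 0]])

```text
time: 19.3
ee_pos: [0.5382, 0.0012, 0.1267]
eef_rot: [-0.117, 0.993, 0.0, -0.0]
ft_force: [-7.6, -1.7, 8.8]
width: 0.012
grip_force: 45.0
```

Call:
drive_tool(series=[[[-0.05, -0.01, 0], 0], [[0, 0, -0.1], 0], [[0, 0, -0.1], 0], [[0, 0, -0.1], 0], [[0, 0, 0], 0], [[0, 0, 0], 0], [[0, 0, 0], 0], [[0, 0, 0], 0], [[0, 0, 0], 0], [[0, 0, 0], 0]])

```text
time: 20.55
ee_pos: [0.5381, 0.0011, 0.1238]
eef_rot: [-0.117, 0.993, 0.0, 0.0]
ft_force: [-5.1, -1.6, 6.4]
width: 0.0118
grip_force: 45.0
```

Call:
drive_tool(series=[[[0, 0, -0.1], 0], [[0, 0, 0], 0], [[0, 0, -0.1], 0], [[0, 0, 0], 0], [[0, 0, 0], 0], [[0, 0, 0], 0], [[0, 0, 0], 0], [[0, 0, 0], 0], [[0, 0, 0], 0], [[0, 0, 0], 0]])

```text
time: 21.8
ee_pos: [0.5381, 0.0011, 0.1217]
eef_rot: [-0.117, 0.993, 0.0, 0.0]
ft_force: [-5.2, -2.6, 7.3]
width: 0.0118
grip_force: 45.0
```

Call:
drive_tool(series=[[[0, 0, -0.1], 0], [[0, 0, 0], 0], [[0, 0, 0], 0], [[0, 0, 0], 0], [[0, 0, 0], 0], [[0, 0, 0], 0], [[0, 0, 0], 0], [[0, 0, 0], 0], [[0, 0, 0], 0], [[0, 0, 0], 0]])

```text
time: 23.05
ee_pos: [0.5381, 0.0011, 0.1207]
eef_rot: [-0.117, 0.993, 0.0, 0.0]
ft_force: [-5.4, -2.4, 6.8]
width: 0.0114
grip_force: 45.0
```

Call:
drive_tool(series=[[[0, 0, -0.1], 0], [[0, 0, 0], 0], [[0, 0, 0], 0], [[0, 0, 0], 0], [[0, 0, 0], 0], [[0, 0, 0], 0], [[0, 0, 0], 0], [[0, 0, 0], 0], [[0, 0, 0], 0], [[0, 0, 0], 0]])

```text
time: 24.3
ee_pos: [0.5381, 0.0012, 0.1197]
eef_rot: [-0.117, 0.993, 0.0, 0.0]
ft_force: [-5.7, -1.2, 6.2]
width: 0.0116
grip_force: 45.0
```

Call:
drive_tool(series=[[[0, 0, -0.1], 0], [[0, 0, 0], 0], [[0, 0, 0], 0], [[0, 0, 0], 0], [[0, 0, 0], 0], [[0, 0, 0], 0], [[0, 0, 0], 0], [[0, 0, 0], 0], [[0, 0, 0], 0], [[0, 0, 0], 0]])

```text
time: 25.55
ee_pos: [0.5381, 0.0013, 0.1186]
eef_rot: [-0.117, 0.993, 0.0, 0.0]
ft_force: [-5.3, -1.7, 5.9]
width: 0.0117
grip_force: 45.0
```

Call:
drive_tool(series=[[[0, 0, -0.1], 0], [[0, 0, 0], 0], [[0, 0, 0], 0], [[0, 0, 0], 0], [[0, 0, 0], 0], [[0, 0, 0], 0], [[0, 0, 0], 0], [[0, 0, 0], 0], [[0, 0, 0], 0], [[0, 0, 0], 0]])

```text
time: 26.8
ee_pos: [0.5381, 0.0014, 0.1181]
eef_rot: [-0.117, 0.993, 0.0, 0.0]
ft_force: [-8.4, -1.8, 12.2]
width: 0.0115
grip_force: 45.0
```

Call:
drive_tool(series=[[[0, 0, -0.05], 0], [[0, 0, 0], 0], [[0, 0, 0], 0], [[0, 0, 0], 0], [[0, 0, 0], 0], [[0, 0, 0], 0], [[0, 0, 0], 0], [[0, 0, 0], 0], [[0, 0, 0], 0], [[0, 0, 0], 0]])

```text
time: 28.05
ee_pos: [0.5381, 0.0013, 0.1179]
eef_rot: [-0.117, 0.993, 0.001, 0.0]
ft_force: [-10.3, -2.0, 17.3]
width: 0.0118
grip_force: 45.0
```

The force climbs sharply with almost no travel, so it's seated. Checking by eye before release.

Run:
```python
from h import *
a=snap('side','sd5');b=snap('scene','sc5')
f=lambda im,x,y,w,h,W,H:cv2.resize(im[y:y+h,x:x+w],(W,H),interpolation=cv2.INTER_CUBIC)
o=np.hstack([f(a['color'],310,180,60,90,400,600),f(b['color'],280,180,60,90,400,600)])
cv2.imwrite('pics/c6.png',o[:,:,::-1])
```

View pics/c6.png

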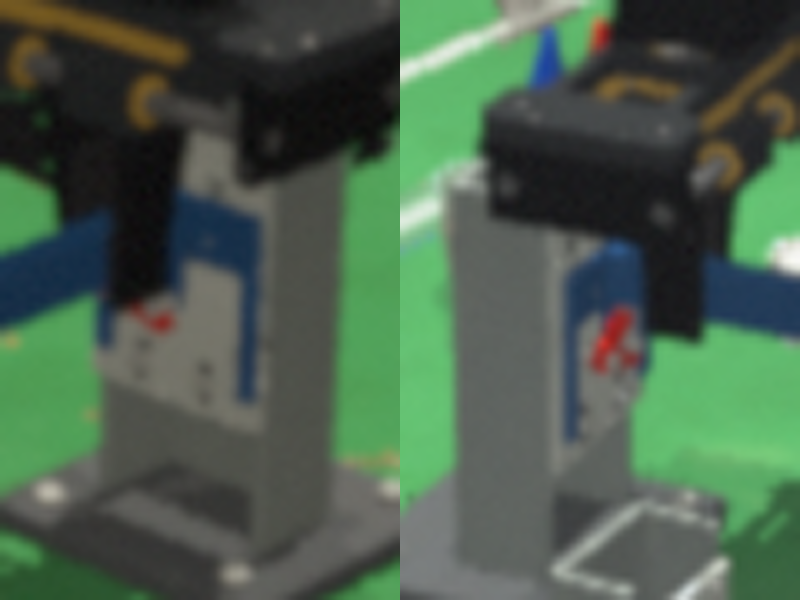

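The latch has swung down over the pin (side crop (150,318)) and the legs are flush. Unload, release, retreat up.

Call:
drive_tool(series=[[[-0.03, 0, 0.06], 0], [[0, 0, 0], 0], [[0, 0, 0], 0], [[0, 0, 0], 0], [[0, 0, 0], 0], [[0, 0, 0], 0], [[0, 0, 0], 0], [[0, 0, 0], 0], [[0, 0, 0], 0], [[0, 0, 0], 0]])

```text
time: 29.4
ee_pos: [0.538, 0.0014, 0.1181]
eef_rot: [-0.117, 0.993, 0.0, 0.001]
ft_force: [-6.0, -2.4, 9.2]
width: 0.0113
grip_force: 45.0
```

Call:
drive_tool(series=[[[0, 0, 0], 0], [[0, 0, 0], 0], [[0, 0, 0], 0], [[0, 0, 0], 0], [[0, 0, 0], 0], [[0, 0, 0], 0], [[0, 0, 0], 0], [[0, 0, 0], 0], [[0, 0, 0], 0], [[0, 0, 0], 0]], hand=0.6)

```text
time: 30.65
ee_pos: [0.5374, 0.0015, 0.1172]
eef_rot: [-0.118, 0.993, 0.0, -0.0]
ft_force: [0.4, 0.4, 0.4]
width: 0.0352
grip_force: 0.0
```

Call:
drive_tool(series=[[[0, 0, 0.5], 0], [[0, 0, 1], 0], [[0, 0, 2], 0], [[0, 0, 2], 0], [[0, 0, 3], 0], [[-2, 0, 3], 0], [[-3, 0, 2], 0], [[-3, 0, 0], 0], [[0, 0, 0], 0], [[0, 0, 0], 0]])

```text
time: 31.9
ee_pos: [0.4579, 0.0016, 0.2527]
eef_rot: [-0.118, 0.993, 0.001, 0.0]
ft_force: [-1.2, 0.2, 0.1]
width: 0.0346
grip_force: 0.0
```

Run:
```python
from h import *
a=snap('side','sd6');b=snap('scene','sc6')
f=lambda im,x,y,w,h,W,H:cv2.resize(im[y:y+h,x:x+w],(W,H),interpolation=cv2.INTER_CUBIC)
o=np.hstack([f(a['color'],280,170,80,120,400,600),f(b['color'],290,170,80,120,400,600)])
cv2.imwrite('pics/c7.png',o[:,:,::-1]);s=r.read_state();print(s['ee_pos'],s['ft_force'],s['width'],s['time'])
```

```text
[0.45796744 0.00138475 0.25223176] [-0.07865183  0.4437623  -0.12403328] 0.034717316232333734 32.0
```

View pics/c7.png

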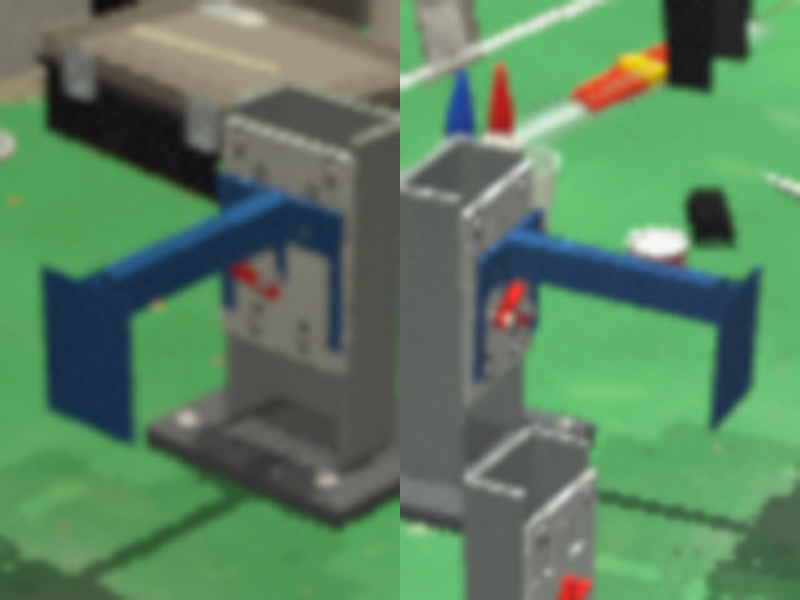

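The bracket hangs level and square on the upright, the latch is down over the pin, and the gripper is clear. Handing in.

```bash
python3 -c "
from bench import r
print(r.close_job())"
```

```text
the job is handed in; nothing more can be done
None
```

The bracket hangs in the slots, seated by feel with the latch swung down over its pin in the last picture, and it is released; the job was handed in at about 32 s, with no verdict returned.

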